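# Press the contact strip's studs home in order

## Task

On the yellow strip in its fixture, press the red-headed stud straight down with a light fingertip push until it is fully home, its steel flange down on its collar, then the white one, then the blue one, in that order. Leave the black-headed stud standing as it is. Press only: do not pull any stud up, and leave the bin, spare strip, bushing and screwdriver where they are.

Things in the scene. Friction and masses are not known exactly. Their poses are not given: they have to be found in the camera images.
- fixture: fixed steel base plate, 90 mm wide, 360 mm long and 25 mm high, with a yellow contact strip (44 x 340 mm, 12 mm thick) along its middle, the strip's top 37 mm above the table. Origin: centre of the underside, on the table; y axis along the strip, z up. Four studs stand in a row on the strip, about 70 mm apart (54 mm at least), their colours in any order
- red_socket: round aluminium collar, 30 mm across and 4 mm high, fixed on the strip, in which the red-headed stud slides, and that stud with it. Origin: centre of the collar's underside (37 mm above the table), on the stud's axis; z up
- red_head (a point): centre of the top face of the red stud's head, a flat red disc 28 mm across and 8 mm thick, sprung on the stud. Unpressed, its top is 78 mm above the table at joint value 0 and 64 mm when the stud is home. Pressed, it gives 0.83 mm per newton, at most 12 mm: 3 N (2.5 mm) starts the stud sliding; with the stud home, 7 N puts the top at 58 mm. Let go, it springs back
- red_stud (a joint): how far the red stud is pushed down, m: starts between 0 and 0.003; 0.014 is home, its steel flange (20 mm across) on the collar, a hard stop; below 0 it has been pulled up (to -0.02 at most). About 3 N of friction; it stays where it is left
- white_socket: round aluminium collar, 30 mm across and 4 mm high, fixed on the strip, in which the white-headed stud slides, and that stud with it. Origin: centre of the collar's underside (37 mm above the table), on the stud's axis; z up
- white_head (a point): centre of the top face of the white stud's head, a flat white disc 28 mm across and 8 mm thick, sprung on the stud. Unpressed, its top is 78 mm above the table at joint value 0 and 64 mm when the stud is home. Pressed, it gives 0.83 mm per newton, at most 12 mm: 3 N (2.5 mm) starts the stud sliding; with the stud home, 7 N puts the top at 58 mm. Let go, it springs back
- white_stud (a joint): how far the white stud is pushed down, m: starts between 0 and 0.003; 0.014 is home, its steel flange (20 mm across) on the collar, a hard stop; below 0 it has been pulled up (to -0.02 at most). About 3 N of friction; it stays where it is left
- blue_socket: round aluminium collar, 30 mm across and 4 mm high, fixed on the strip, in which the blue-headed stud slides, and that stud with it. Origin: centre of the collar's underside (37 mm above the table), on the stud's axis; z up
- blue_head (a point): centre of the top face of the blue stud's head, a flat blue disc 28 mm across and 8 mm thick, sprung on the stud. Unpressed, its top is 78 mm above the table at joint value 0 and 64 mm when the stud is home. Pressed, it gives 0.83 mm per newton, at most 12 mm: 3 N (2.5 mm) starts the stud sliding; with the stud home, 7 N puts the top at 58 mm. Let go, it springs back
- blue_stud (a joint): how far the blue stud is pushed down, m: starts between 0 and 0.003; 0.014 is home, its steel flange (20 mm across) on the collar, a hard stop; below 0 it has been pulled up (to -0.02 at most). About 3 N of friction; it stays where it is left
- black_socket: round aluminium collar, 30 mm across and 4 mm high, fixed on the strip, in which the black-headed stud slides, and that stud with it. Origin: centre of the collar's underside (37 mm above the table), on the stud's axis; z up
- black_head (a point): centre of the top face of the black stud's head, a flat black disc 28 mm across and 8 mm thick, sprung on the stud. Unpressed, its top is 78 mm above the table at joint value 0 and 64 mm when the stud is home. Pressed, it gives 0.83 mm per newton, at most 12 mm: 3 N (2.5 mm) starts the stud sliding; with the stud home, 7 N puts the top at 58 mm. Let go, it springs back
- black_stud (a joint): how far the black stud is pushed down, m: starts between 0 and 0.003; 0.014 is home, its steel flange (20 mm across) on the collar, a hard stop; below 0 it has been pulled up (to -0.02 at most). About 3 N of friction; it stays where it is left
- bin: loose black open plastic bin 100 x 150 x 55 mm with steel pins in it, beyond the strip; bystander. Origin: centre of the underside
- spare_strip: loose short yellow strip 30 x 150 x 10 mm with four upright steel pins to 32 mm height, beyond the strip; bystander. Origin: centre of the underside
- bushing: loose brass bushing 32 mm across, 30 mm high, standing on the robot's side of the strip; bystander. Origin: centre of the underside
- screwdriver: loose screwdriver with a green handle, 180 mm long and 26 mm high, lying on the robot's side of the strip, along it; bystander. Origin: on the table under the middle of its length; x axis towards the tip

How it is judged:
By the outcome, as a careful person would: the job done as asked, in the order asked, and still so for the second after the job is handed in, with the robot touching nothing.
It also fails if it takes over 48 s, if anything falls off the work surface, if the arm or the gripper's body presses on something with over 40 N, if the wrist force passes 120 N, or if a joint passes its speed limit or range.

## Robot

A 6-joint arm with a two-finger parallel gripper is mounted at the origin on the work surface. World frame = base frame: x ahead of the robot, y to its left, z up, the work surface at z = 0. Lengths are in m, angles in rad, forces in N, time in s.
With the tool pointing down it reaches from about 0.35 to 0.85 m from the base axis. Payload 8.1 kg.
Tool frame: the origin (TCP) lies on the centre line of the jaws, within the pads' length; the fingertips stand bot.tips_ahead ahead of it and the grasp point (between the pads) lies 3 mm ahead of it (bot.tips_ahead is the distance from the TCP to the fingertips, in m); z points along the fingers, y is the line along which they close (so a half turn about z gives the same grasp; the last joint's range is limited). The gripper opens to 93 mm and grips with 3 to 60 N. Pads are 15 mm wide; open, the fingers measure 128 mm over their backs; the gripper's body (75 mm by 188 mm) begins 65 mm behind the grasp point.
Start: joints at [1.063, 0.13, 1.488, -0, 1.523, -0.085], TCP at [0.246, 0.547, 0.241] pointing down, gripper open.
Joint ranges: [-2.96, 2.96], [-0.89, 2.26], [0.02, 2.5], [-1.34, 4.48], [0, 2.73], [-2.66, 2.66]. Speed limits (rad/s): [2.39, 2.39, 2.79, 3.14, 3.14, 3.14].

## Interface

Orientations are given as a unit quaternion [x, y, z, w].
In Python, from cell import bot gives the robot as it stands. The module is installed in compiled form; this text tells all that it offers.
- The arm moves only by the tool apply_moves, never from a script. Its argument "series" is a list that holds one entry, the list of rows, each a list of 7 numbers: the turn, a rotation vector about the tool's x, y, z in degrees, then the shift along the tool's x, y, z in cm, then the finger opening in cm, from 0 to 9.3. A call has 1 to 10 rows; each row is the pose to reach, as a shift and turn from the pose commanded when the call began, along the tool's axes at that moment; what a row does not reach only later rows make up. A row lasts 1/12 s, in which the tool goes at most 41.7 mm and 7.16 degrees, less where a joint would pass 70% of its speed; a pose out of reach is approached as far as the arm can. A call with a gripper value outside its range is refused whole. The fingers move at their own pace and stop on an object; the grip force is fixed at half the most. Time passes only in rows, so rows that repeat a pose let the fingers close. It gives the time, the measured TCP pose, the force, the opening and the grip force at its end, in the units of the state.
- bot.sense(): the state, without advancing time (a new reading comes with each control period).
- bot.snapshot(name): name is "side" or "top"; returns the picture (480x640x3 uint8, red, green, blue); there is no depth.
- bot.camera_params(name): a dict with "fx", "fy", "cx", "cy" (pixels), "rvec" (rotation vector, rad) and "tvec" (3), from world to camera coordinates, as OpenCV has them. Camera axes: x right, y down, z forward; pixel columns grow to the right and rows downward; lengths in m; the calibration is good to about 2 mm. A picture is of the moment at which its call begins. camera_params takes no time and is no camera call.
- bot.job_done(): hands the job in; it is judged then, once.
The state is a dict: "time": time; "joint_pos": joint angles; "qvel": joint speeds; "joint_efforts": joint torques, N m; "position": TCP position; "tcp_rot": TCP orientation; "wrist_force": force on the tool from outside, world axes, zero at the start; "wrist_torque": the same for the moment, N m; "gripper_width": finger opening in m; "grip_force": force on a finger pad.
Only numpy, scipy, OpenCV 4.12 (cv2) and the standard library are available. Lean on these libraries where they do the work, as an engineer would, in place of code of your own. Each camera call takes 0.05 s, during which the arm holds its last target. There are 200 camera calls.

## Working session

There is one attempt and no reset: what is moved stays moved. The work goes in short steps, Python scripts to look and compute and a tool call to move; the robot and the scene stay as the last step left them, time stands still between calls to the robot, and variables do not carry over. Pictures are saved under pics/ and viewed, at most 10 in all, crops included, and the job is handed in when it is done.

Besides the shell and the picture viewer there is one more tool, called after "Call:" as a command line: name --argument value ..., lists and objects as JSON in quotes. apply_moves: Moves the arm, as the interface text tells. Its arguments: {"type":"object","properties":{"series":{"type":"array","items":{"type":"array","items":{"type":"array","items":{"type":"number"}}}}},"required":["series"]}

```bash
mkdir -p pics; python3 - <<'E'
from cell import bot
import cv2
for n in("top","side"):
    cv2.imwrite(f"pics/{n}0.png",bot.snapshot(n)[:,:,::-1]); print(bot.camera_params(n))
s=bot.sense(); print(bot.tips_ahead,s["time"],s["position"],s["tcp_rot"],s["gripper_width"],s["wrist_force"])
E
```

```text
{'fx': 461.82524017340245, 'fy': 461.82524017340245, 'cx': 319.57258149633793, 'cy': 245.60605097875882, 'rvec': array([ 2.18318921, -2.15554174,  0.18524374]), 'tvec': array([0.00112404, 0.58770778, 0.7063513 ])}
{'fx': 516.1282027751671, 'fy': 516.1282027751671, 'cx': 321.6634197762086, 'cy': 241.88026406924027, 'rvec': array([ 2.12333256, -0.58203085,  0.32762898]), 'tvec': array([-0.47457445,  0.25427584,  0.41467437])}
0.022 0.1 [0.24593548 0.54676674 0.23970971] [ 2.09837223e-01  9.77735990e-01 -7.77077822e-04 -2.62970523e-04] 0.09300592007433331 [0.30993404 0.01149762 0.03019777]
```

View pics/top0.png

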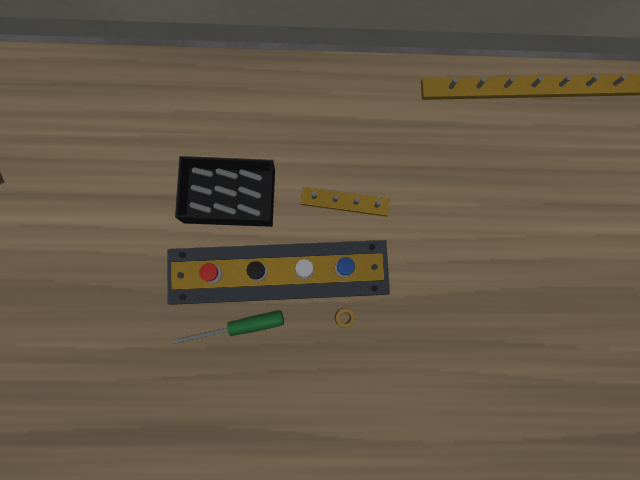

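View pics/side0.png

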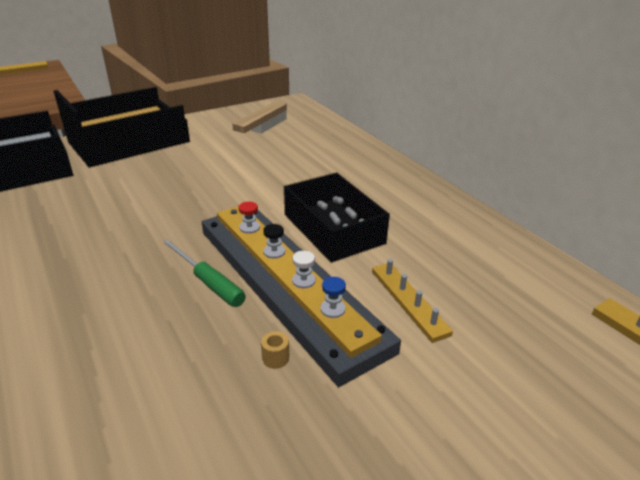

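The top view shows red at about (208,272), black (256,270), white (304,268) and blue (346,266). The side view shows the same order running from far to near, with all four heads standing clear. Next I'll find the centroids and triangulate.

```bash
cat > h.py <<'E'
from cell import bot
import cv2, numpy as np
from scipy.spatial.transform import Rotation as R
def cam(n):
    p=bot.camera_params(n); K=np.array([[p["fx"],0,p["cx"]],[0,p["fy"],p["cy"]],[0,0,1]])
    return K,cv2.Rodrigues(p["rvec"])[0],p["tvec"]
def onplane(n,uv,z):
    K,Rm,t=cam(n); d=Rm.T@np.linalg.inv(K)@[*uv,1]; c=-Rm.T@t
    return c+d*(z-c[2])/d[2]
def proj(n,X):
    K,Rm,t=cam(n); q=K@(Rm@np.array(X)+t); return q[:2]/q[2]
E
python3 - <<'E'
from h import *
import numpy as np
t=cv2.imread("pics/top0.png").astype(int); 
for n,(u,v),f in (("red",(208,272),lambda b,g,r:(r>120)&(g<90)&(b<90)),("white",(304,268),lambda b,g,r:(b>150)&(g>150)&(r>150)),
  ("blue",(346,266),lambda b,g,r:(b>100)&(r<80)),("black",(256,270),lambda b,g,r:(b<60)&(g<60)&(r<60))):
    w=t[v-14:v+15,u-14:u+15]; m=f(*w.transpose(2,0,1)); ys,xs=np.nonzero(m)
    bx=(xs.min()+xs.max())/2+u-14; by=(ys.min()+ys.max())/2+v-14
    X=onplane("top",(bx,by),.077); print(n,m.sum(),(bx,by),X.round(4),"side",proj("side",X).round(1), np.ptp(xs)+1,np.ptp(ys)+1)
for uv in ((168,250),(387,241),(389,294),(169,304)): print(onplane("top",uv,.025).round(4))
i=cv2.imread("pics/side0.png")[190:330,220:370]; cv2.imwrite("pics/sc.png",cv2.resize(i,None,fx=4,fy=4,interpolation=cv2.INTER_CUBIC))
i=cv2.imread("pics/top0.png")[235:310,160:360]; cv2.imwrite("pics/tc.png",cv2.resize(i,None,fx=4,fy=4,interpolation=cv2.INTER_CUBIC))
E
```

```text
red 243 (np.float64(207.5), np.float64(271.5)) [0.5406 0.1785 0.077 ] side [248.5 205.2] 18 18Traceback (most recent call last):
  File "<stdin>", line 7, in <module>
    return umr_minimum(a, axis, None, out, keepdims, initial, where)
ValueError: zero-size array to reduction operation minimum which has no identity
```

```bash
python3 - <<'E'
from h import *
i=cv2.imread("pics/side0.png")[190:330,220:370]; cv2.imwrite("pics/sc.png",cv2.resize(i,None,fx=4,fy=4,interpolation=cv2.INTER_CUBIC))
i=cv2.imread("pics/top0.png")[235:310,160:360]; cv2.imwrite("pics/tc.png",cv2.resize(i,None,fx=4,fy=4,interpolation=cv2.INTER_CUBIC))
for uv in ((168,250),(387,241),(389,294),(169,304)): print(onplane("top",uv,.025).round(4))
for n,uv in (("red",(207.5,271.5)),("black",(255.8,270)),("white",(304,268)),("blue",(345.6,266.3))):
    X=onplane("top",uv,.077); print(n,X.round(4),proj("side",X).round(1))
E
```

```text
[0.5786 0.2541 0.025 ]
[ 0.599  -0.1036  0.025 ]
[ 0.5116 -0.1061  0.025 ]
[0.4917 0.2479 0.025 ]
red [0.5406 0.1785 0.077 ] [248.5 205.2]
black [0.5438 0.1062 0.077 ] [273.8 229.3]
white [0.5479 0.0333 0.077 ] [303.7 257.1]
blue [ 0.5513 -0.0301  0.077 ] [333.8 285.1]
```

View pics/sc.png

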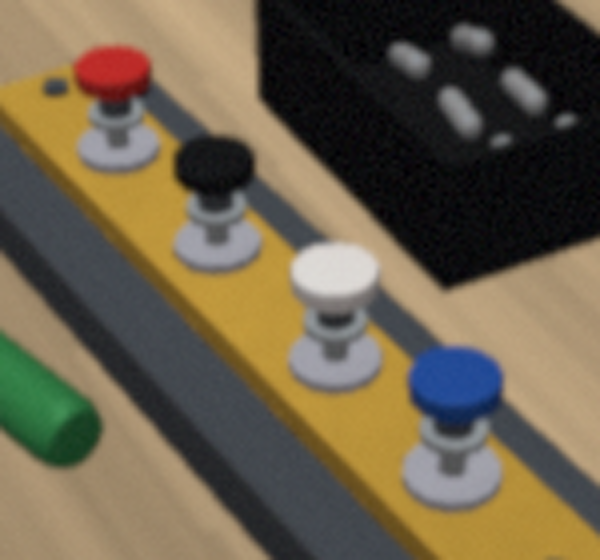

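View pics/tc.png

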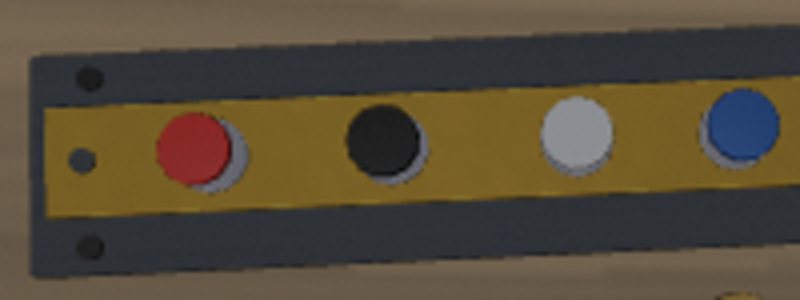

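```bash
cat >> h.py <<'E'
def shift(xy,tipz):
    s=bot.sense(); X=np.array([*xy,tipz+bot.tips_ahead])
    print(s["time"],"tcp",s["position"].round(4),"F",s["wrist_force"].round(2),"cm:",(R.from_quat(s["tcp_rot"]).inv().apply(X-s["position"])*100).round(2))
E
python3 -c "
from h import *
shift((.5406,.1785),.100)"
```

```text
0.1 tcp [0.2459 0.5468 0.2397] F [0.31 0.01 0.03] cm: [-41.98 -21.47  11.8 ]
```

Call:
apply_moves --series '[[[0,0,0,-42,-21.5,6,0],[0,0,0,-42,-21.5,6,0],[0,0,0,-42,-21.5,6,0],[0,0,0,-42,-21.5,6,0],[0,0,0,-42,-21.5,6,0],[0,0,0,-42,-21.5,6,0],[0,0,0,-42,-21.5,6,0],[0,0,0,-42,-21.5,6,0],[0,0,0,-42,-21.5,6,0],[0,0,0,-42,-21.5,6,0]]]'

```text
time: 0.93
position: [0.5051, 0.2225, 0.1875]
tcp_rot: [0.21, 0.978, -0.0, -0.0]
wrist_force: [1.1, 0.6, -0.4]
gripper_width: 0.0309
grip_force: 0.0
```

```bash
python3 -c "
from h import *
shift((.5406,.1785),.085)"
```

```text
0.9333 tcp [0.5051 0.2225 0.1875] F [ 1.15  0.61 -0.36] cm: [-5.05 -2.56  8.05]
```

Call:
apply_moves --series '[[[0,0,0,-2,-1,2,0],[0,0,0,-2,-1,4,0],[0,0,0,-2,-1,5,0],[0,0,0,-2,-1,5,0],[0,0,0,-2,-1,5,0],[0,0,0,-2,-1,5,0],[0,0,0,-2,-1,5,0]]]'

```text
time: 1.52
position: [0.519, 0.2082, 0.1397]
tcp_rot: [0.209, 0.978, 0.001, 0.001]
wrist_force: [0.2, -0.5, 0.8]
gripper_width: 0.0007
grip_force: 0.0
```

```bash
python3 -c "
from h import *
shift((.5406,.1785),.085)"
```

```text
1.5167 tcp [0.519  0.2082 0.1397] F [ 0.23 -0.53  0.84] cm: [-3.18 -1.83  3.27]
```

Call:
apply_moves --series '[[[0,0,0,-1.6,-0.9,1.5,0],[0,0,0,-3.2,-1.8,2.5,0],[0,0,0,-3.2,-1.8,2.5,0],[0,0,0,-3.2,-1.8,2.5,0],[0,0,0,-3.2,-1.8,2.5,0],[0,0,0,-3.2,-1.8,2.5,0]]]'

```text
time: 2.02
position: [0.5406, 0.1786, 0.1143]
tcp_rot: [0.209, 0.978, 0.0, 0.001]
wrist_force: [0.6, -0.0, 0.4]
gripper_width: 0.0004
grip_force: 0.0
```

```bash
python3 -c "
from h import *
shift((.5406,.1785),.0585)
shift((.5406,.1785),.085)
i=bot.snapshot('side')[150:270,190:350,::-1]; cv2.imwrite('pics/s1.png',cv2.resize(i,None,fx=4,fy=4,interpolation=cv2.INTER_CUBIC))"
```

```text
2.0167 tcp [0.5406 0.1786 0.1143] F [ 0.57 -0.    0.44] cm: [ 0.   -0.01  3.38]
2.0167 tcp [0.5406 0.1786 0.1143] F [ 0.57 -0.    0.44] cm: [-0.   -0.01  0.73]
```

View pics/s1.png

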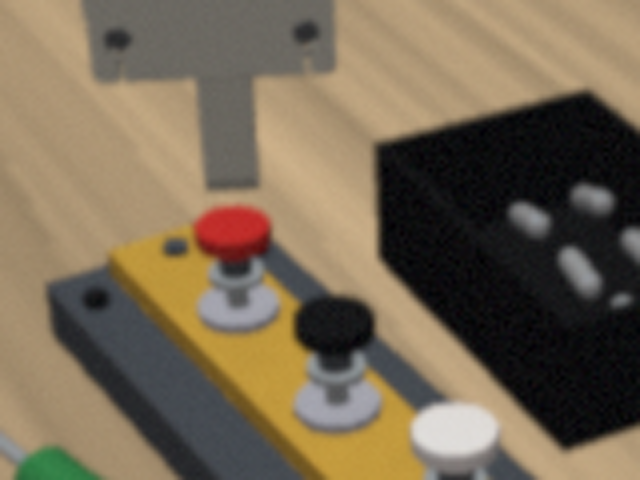

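The closed fingertips are directly above the red head: tip at crop (232,186), head at (233,230). The bin and the black head are clear. I'll press slowly.

Call:
apply_moves --series '[[[0,0,0,0,0,0.7,0],[0,0,0,0,0,1.2,0],[0,0,0,0,0,1.6,0],[0,0,0,0,0,2.0,0],[0,0,0,0,0,2.3,0],[0,0,0,0,0,2.6,0],[0,0,0,0,0,2.8,0],[0,0,0,0,0,3.0,0],[0,0,0,0,0,3.0,0],[0,0,0,0,0,3.0,0]]]'

```text
time: 2.9
position: [0.5403, 0.1776, 0.0831]
tcp_rot: [0.21, 0.978, 0.0, -0.0]
wrist_force: [-1.9, 1.4, 4.0]
gripper_width: 0.0007
grip_force: 1.8
```

Call:
apply_moves --series '[[[0,0,0,0,0,0.2,0],[0,0,0,0,0,0.35,0],[0,0,0,0,0,0.35,0],[0,0,0,0,0,0.35,0],[0,0,0,0,0,0.35,0]]]'

```text
time: 3.32
position: [0.5406, 0.1776, 0.0802]
tcp_rot: [0.21, 0.978, 0.0, 0.0]
wrist_force: [-4.8, 0.2, 6.5]
gripper_width: 0.0008
grip_force: 3.6
```

Tip at 58 mm with 6.5 N matches the stated "home" figures. Now lift.

Call:
apply_moves --series '[[[0,0,0,0,0,-0.5,0],[0,0,0,0,0,-1.5,0],[0,0,0,0,0,-3,0],[0,0,0,0,0,-3.8,0],[0,0,0,0,0,-3.8,0],[0,0,0,0,0,-3.8,0]]]'

```text
time: 3.82
position: [0.541, 0.1776, 0.1183]
tcp_rot: [0.21, 0.978, 0.0, 0.001]
wrist_force: [-0.7, -0.4, -1.1]
gripper_width: 0.0001
grip_force: 0.0
```

```bash
python3 -c "
from h import *
shift((.5479,.0333),.090)
i=bot.snapshot('side')[150:270,190:350,::-1]; cv2.imwrite('pics/s2.png',cv2.resize(i,None,fx=4,fy=4,interpolation=cv2.INTER_CUBIC))"
```

```text
3.8167 tcp [0.541  0.1776 0.1183] F [-0.69 -0.39 -1.11] cm: [ -6.55 -12.87   0.62]
```

View pics/s2.png

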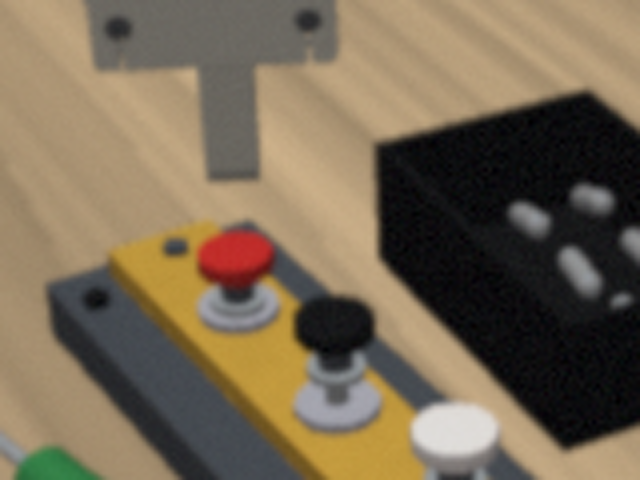

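Red is down: its head moved from (233,230) to (236,257) in the crop and its flange sits on the collar. Black is unchanged. Next is white.

Call:
apply_moves --series '[[[0,0,0,-1,-2,-0.5,0],[0,0,0,-2.5,-5,-0.5,0],[0,0,0,-4,-8,-0.5,0],[0,0,0,-5.6,-11,-0.5,0],[0,0,0,-6.5,-12.9,0,0],[0,0,0,-6.5,-12.9,0.5,0],[0,0,0,-6.5,-12.9,0.6,0],[0,0,0,-6.5,-12.9,0.6,0],[0,0,0,-6.5,-12.9,0.6,0]]]'

```text
time: 4.62
position: [0.5463, 0.0343, 0.111]
tcp_rot: [0.209, 0.978, 0.0, -0.001]
wrist_force: [0.0, -0.7, 0.8]
gripper_width: 0.0003
grip_force: 0.0
```

```bash
python3 -c "
from h import *
shift((.5479,.0333),.058)"
```

```text
4.6167 tcp [0.5463 0.0343 0.111 ] F [ 0.02 -0.66  0.84] cm: [-0.19 -0.03  3.1 ]
```

Call:
apply_moves --series '[[[0,0,0,-0.1,0,0.5,0],[0,0,0,-0.1,0,1.0,0],[0,0,0,-0.1,0,1.4,0],[0,0,0,-0.1,0,1.8,0],[0,0,0,-0.1,0,2.1,0],[0,0,0,-0.1,0,2.4,0],[0,0,0,-0.1,0,2.6,0],[0,0,0,-0.1,0,2.8,0],[0,0,0,-0.1,0,2.8,0],[0,0,0,-0.1,0,2.8,0]]]'

```text
time: 5.45
position: [0.5477, 0.0329, 0.0837]
tcp_rot: [0.21, 0.978, 0.0, 0.0]
wrist_force: [-0.1, 1.5, 2.8]
gripper_width: 0.0006
grip_force: 1.5
```

Call:
apply_moves --series '[[[0,0,0,0,0,0.2,0],[0,0,0,0,0,0.4,0],[0,0,0,0,0,0.4,0],[0,0,0,0,0,0.4,0],[0,0,0,0,0,0.4,0]]]'

```text
time: 5.87
position: [0.5479, 0.0328, 0.0801]
tcp_rot: [0.21, 0.978, 0.0, 0.0]
wrist_force: [-2.2, 2.4, 7.4]
gripper_width: 0.0006
grip_force: 3.6
```

Call:
apply_moves --series '[[[0,0,0,0,0,-0.5,0],[0,0,0,0,0,-1.5,0],[0,0,0,0,0,-3,0],[0,0,0,0,0,-3.8,0],[0,0,0,0,0,-3.8,0],[0,0,0,0,0,-3.8,0]]]'

```text
time: 6.37
position: [0.548, 0.0327, 0.1181]
tcp_rot: [0.21, 0.978, -0.0, 0.001]
wrist_force: [0.6, 0.3, 0.8]
gripper_width: 0.0007
grip_force: 0.0
```

```bash
python3 -c "
from h import *
shift((.5513,-.0301),.090)
i=bot.snapshot('side')[190:330,220:370,::-1]; cv2.imwrite('pics/s3.png',cv2.resize(i,None,fx=4,fy=4,interpolation=cv2.INTER_CUBIC))"
```

```text
6.3667 tcp [0.548  0.0327 0.1181] F [0.57 0.31 0.76] cm: [-2.87 -5.59  0.61]
```

View pics/s3.png

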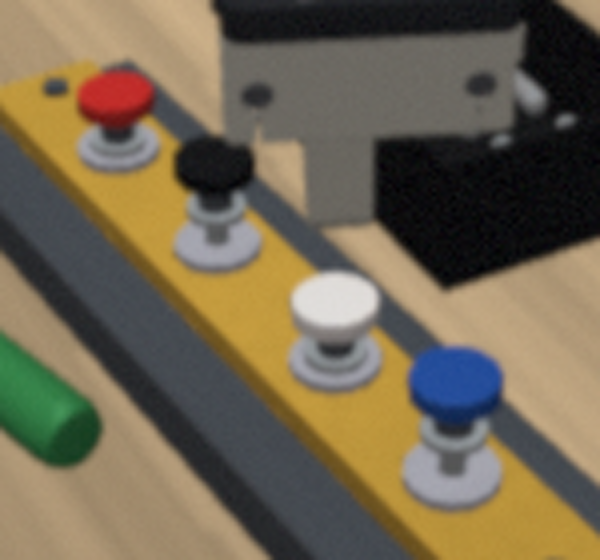

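White's head went from (335,270) to (335,300) and its flange is on the collar, like red's. Black (214,165) and blue (455,378) are unchanged. Next is blue.

Call:
apply_moves --series '[[[0,0,0,-1,-2,0,0],[0,0,0,-2,-4,0,0],[0,0,0,-2.9,-5.6,0,0],[0,0,0,-2.9,-5.6,0.3,0],[0,0,0,-2.9,-5.6,0.6,0],[0,0,0,-2.9,-5.6,0.6,0],[0,0,0,-2.9,-5.6,0.6,0],[0,0,0,-2.9,-5.6,0.6,0]]]'

```text
time: 7.08
position: [0.5508, -0.0292, 0.1112]
tcp_rot: [0.209, 0.978, 0.0, -0.0]
wrist_force: [0.1, -0.1, -0.1]
gripper_width: 0.0006
grip_force: 0.0
```

```bash
python3 -c "
from h import *
shift((.5513,-.0301),.058)"
```

```text
7.0833 tcp [ 0.5508 -0.0292  0.1112] F [ 0.13 -0.05 -0.07] cm: [-0.09 -0.06  3.12]
```

Call:
apply_moves --series '[[[0,0,0,0,0,0.5,0],[0,0,0,0,0,1.0,0],[0,0,0,0,0,1.4,0],[0,0,0,0,0,1.8,0],[0,0,0,0,0,2.1,0],[0,0,0,0,0,2.4,0],[0,0,0,0,0,2.6,0],[0,0,0,0,0,2.8,0],[0,0,0,0,0,2.8,0],[0,0,0,0,0,2.8,0]]]'

```text
time: 7.92
position: [0.5511, -0.0301, 0.0836]
tcp_rot: [0.21, 0.978, 0.0, 0.0]
wrist_force: [0.7, 2.1, 3.9]
gripper_width: 0.0001
grip_force: 1.5
```

Call:
apply_moves --series '[[[0,0,0,0,0,0.2,0],[0,0,0,0,0,0.4,0],[0,0,0,0,0,0.4,0],[0,0,0,0,0,0.4,0],[0,0,0,0,0,0.4,0]]]'

```text
time: 8.33
position: [0.5513, -0.0301, 0.0801]
tcp_rot: [0.21, 0.978, 0.0, 0.0]
wrist_force: [-1.6, 1.8, 7.1]
gripper_width: 0.0003
grip_force: 3.6
```

Call:
apply_moves --series '[[[0,0,0,0,0,-0.5,0],[0,0,0,0,0,-1.5,0],[0,0,0,0,0,-3,0],[0,0,0,0,0,-5,0],[0,0,0,0,0,-8,0],[0,0,0,0,0,-10,0],[0,0,0,0,0,-10,0],[0,0,0,0,0,-10,0]]]'

```text
time: 9.0
position: [0.5519, -0.0306, 0.1813]
tcp_rot: [0.21, 0.978, -0.0, 0.002]
wrist_force: [0.2, -0.2, -1.9]
gripper_width: 0.0004
grip_force: 0.0
```

```bash
python3 -c "
from h import *
shift((.5513,-.0301),.090)
i=bot.snapshot('side')[190:330,220:370,::-1]; cv2.imwrite('pics/s4.png',cv2.resize(i,None,fx=4,fy=4,interpolation=cv2.INTER_CUBIC))"
```

```text
9.0 tcp [ 0.5519 -0.0306  0.1813] F [ 0.23 -0.17 -1.91] cm: [0.1  0.01 6.93]
```

View pics/s4.png

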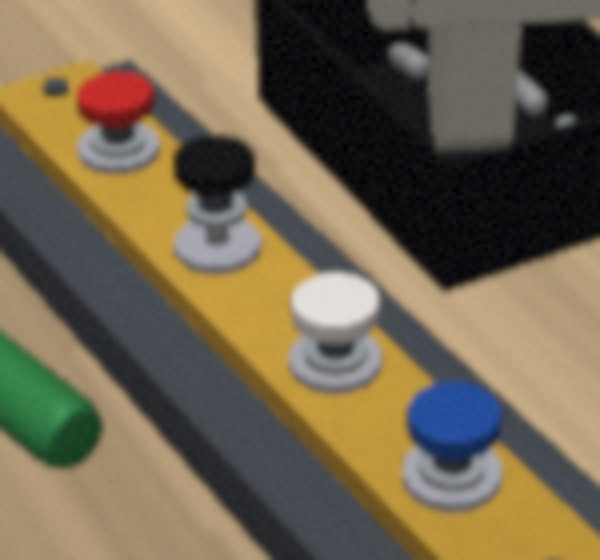

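All three flanges (red, white, blue) are down on their collars. Black is still standing and the arm is clear, so I'm handing in.

```bash
python3 -c "
from cell import bot
print(bot.job_done())"
```

```text
the job is handed in; nothing more can be done
None
```

I pressed the red, white and blue studs fully home in that order, each with about 7 N. The black stud and the other items were left untouched, and I handed the job in at about 9 s.

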